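# Snap the cracker box shut, vent last

### The job

Close the cracker box on the counter by pressing its lid fittings down with the fingertips: first press the wide clip down flat on the lid, then the narrow clip at the other end, and only then push the round vent plug in the middle fully home, so that the trapped air can escape while the clips go down. Do not lift, tip or shove the box about, leave the glass jug and the tongs beside it where they are, and finish with the hand clear.

Things in the scene. Friction and masses are not known exactly. Their poses are not given: they have to be found in the camera images.
- food_box: Loose, filled food box (about 0.9 kg) of clear plastic with a white lid already laid on: 204 mm long (its x), 144 mm wide (its y), lid top 88 mm above the counter. Origin at the centre of its underside, z up. The wide clip is at its +x end, the narrow clip at its -x end, the vent plug in the middle of the lid. It may stand at any yaw.
- wide_clip (a joint): Angle of the wide grey lever clip (100 mm wide, 46 mm long, 5 mm thick) at one end of the lid, hinged about the box's y axis 58 mm from the box centre, free end outward with a down-turned lip. 0 = raised 0.5 rad above the lid, 0.5 = flat, snapped shut (end stop). Starts between 0 and 0.12. Stiff: about 4 N straight down at its pad moves it, and it stays where it is left.
- wide_clip_pad (a point): Place to press the wide clip: on its upper face, mid-width, 36 mm from its hinge, 10 mm short of its free end. It moves with the clip; with the clip flat it is 95 mm above the counter (up to 112 mm when raised) and 94 mm from the box centre.
- narrow_clip (a joint): Angle of the narrow grey lever clip (40 mm wide, otherwise the same as the wide one) at the other end of the lid. 0 = raised 0.5 rad, 0.5 = flat, snapped shut. Starts between 0 and 0.12; same stiffness, stays where it is left.
- narrow_clip_pad (a point): Place to press the narrow clip: on its upper face, mid-width, 36 mm from its hinge. Moves with the clip; with the clip flat it is 95 mm above the counter and 94 mm from the box centre.
- vent_plug (a joint): How far the round grey vent plug (26 mm diameter) in the middle of the lid is pushed in, in m: 0 = raised, its top 12 mm above the lid; 0.008 = fully home (end stop), its top still 4 mm above the lid. Starts between 0 and 0.001. About 4 N straight down moves it; it stays where it is left.
- vent_top (a point): Centre of the top face of the vent plug; moves with it. 100 mm above the counter when raised, 92 mm when fully home.
- jug: Bystander: glass measuring jug, 92 mm across the rim, 115 mm high, handle reaching 75 mm from its axis. Stands close beside the box. Origin at the centre of its underside.
- tongs: Bystander: steel tongs, about 255 mm long, 75 mm wide over the jaws, 14 mm high, lying close along the box's other long side. Origin near mid-length on the underside.
Not all that is in view belongs to the job. There is more than one size of the food_box; the job needs the largest.

How it is judged:
By the outcome, as a careful person would: the job done as asked, in the order asked, and still so for the second after the job is handed in, with the robot touching nothing.
It also fails if it takes over 38 s, if anything falls off the work surface, if the arm or the gripper's body presses on something with over 40 N, if the wrist force passes 120 N, or if a joint passes its speed limit or range.

### The arm

A 6-joint arm with a two-finger parallel gripper is mounted at the origin on the work surface. World frame = base frame: x ahead of the robot, y to its left, z up, the work surface at z = 0. Lengths are in mm, angles in rad, forces in N, time in s.
With the tool pointing down it reaches from about 350 to 875 mm from the base axis. Payload 4.2 kg.
Tool frame: the origin (TCP) lies at the very end of the fingers, on their centre line; the grasp point (between the pads) lies 19 mm behind it; z points along the fingers, y is the line along which they close (so a half turn about z gives the same grasp; the last joint's range is limited). The gripper opens to 85 mm and grips with 20 to 120 N. Pads are 22 mm wide; open, the fingers measure 114 mm over their backs; the gripper's body (76 mm by 85 mm) begins 54 mm behind the grasp point. The pads swing forward as they close: fully open they stand 13 mm farther back than shut.
Start: joints at [-0.863, 0.385, 0.008, 0, -1.194, -0.259], TCP at [271.19, -563.077, 208.312] pointing down, gripper open.
Joint ranges: [-3.14, 3.14], [-1.21, 2.06], [-1.07, 1.41], [-3.16, 2.05], [-2.99, -0.16], [-3.1, 3.1]. Speed limits (rad/s): [2.79, 2.79, 3.14, 3.14, 3.14, 3.14].

### API

Orientations are given as a unit quaternion [x, y, z, w].
In Python, from bench import read_state, get_image, get_calibration, job_done gives the robot as it stands.
- The arm moves only by the shell command python3 -m creep 'ROWS'. ROWS is a JSON object of lists of equal length, an entry for each row: "translation": the shift along the world's x, y, z in cm, a list of three; "delta_rot": the turn, a rotation vector about the world's x, y, z in degrees, a list of three; "hand": the finger opening in cm, from 0 to 8.54. A call has 1 to 8 rows; each row is the pose to reach, as a shift and turn from the pose commanded when the call began; what a row does not reach only later rows make up. A row lasts 1/8 s, in which the tool goes at most 62.5 mm and 10.7 degrees, less where a joint would pass 70% of its speed; a pose out of reach is approached as far as the arm can. A call with a gripper value outside its range is refused whole. The fingers move at their own pace and stop on an object; the grip force is fixed at half the most. Time passes only in rows, so rows that repeat a pose let the fingers close. It gives the time, the measured TCP pose, the force, the opening and the grip force at its end, in the units of the state.
- read_state(): the state, without advancing time (a new reading comes with each control period).
- get_image(name): name is "scene" or "top"; returns (picture, depth): 384x512x3 uint8, red, green, blue; 384x512 float32, mm along the optical axis (not along the pixel's ray), 0 where there is no reading.
- get_calibration(name): a dict with "intrinsics" (3x3 intrinsics, pixels), "xyz" and "attitude" of the camera in the world. Camera axes: x right, y down, z forward; pixel columns grow to the right and rows downward; lengths in mm; the calibration is good to about 2 mm. A picture is of the moment at which its call begins. get_calibration takes no time and is no camera call.
- job_done(): hands the job in; it is judged then, once.
The state is a dict: "clock": time; "joints": joint angles; "joint_vel": joint speeds; "joint_efforts": joint torques, N m; "position": TCP position; "ee_rot": TCP orientation; "contact_force": force on the tool from outside, world axes, zero at the start; "wrist_torque": the same for the moment, N m; "gripper_width": finger opening in mm; "grasp_force": force on a finger pad.
Only numpy, scipy, OpenCV 4.12 (cv2) and the standard library are available. Lean on these libraries where they do the work, as an engineer would, in place of code of your own. Each camera call takes 0.05 s, during which the arm holds its last target. There are 200 camera calls.

## Working session

There is one attempt and no reset: what is moved stays moved. The work goes in short steps, Python scripts to look and compute and a shell command to move; the robot and the scene stay as the last step left them, time stands still between calls to the robot, and variables do not carry over. Pictures are saved under pics/ and viewed, at most 10 in all, crops included, and the job is handed in when it is done.

```bash
mkdir -p pics; python3 - <<'E'
from bench import *
import cv2,numpy as np
for n in("top","scene"):
    p,d=get_image(n);cv2.imwrite(f"pics/{n}0.png",p[:,:,::-1]);np.savez(f"{n}0.npz",p=p,d=d)
    print(get_calibration(n))
s=read_state();print(s["clock"],s["position"],s["ee_rot"],s["gripper_width"])
E
```

```text
{'intrinsics': array([[367.54106466,   0.        , 258.49771448],
       [  0.        , 367.54106466, 189.70385875],
       [  0.        ,   0.        ,   1.        ]]), 'xyz': array([465.15639289,  35.13800523, 843.34358094]), 'attitude': array([ 0.71093638, -0.69895702,  0.0469563 , -0.0618357 ])}
{'intrinsics': array([[407.45316497,   0.        , 261.10035803],
       [  0.        , 407.45316497, 184.70909399],
       [  0.        ,   0.        ,   1.        ]]), 'xyz': array([1105.17085035,   87.80727917,  814.23029516]), 'attitude': array([ 0.6581222 ,  0.68852421, -0.22629808, -0.20395776])}
0.1 [ 270.9485723  -562.60362484  207.34736397] [-2.22456923e-01  9.74942055e-01  9.12408283e-04 -2.73630214e-04] 85.50269002184253
```

View pics/top0.png

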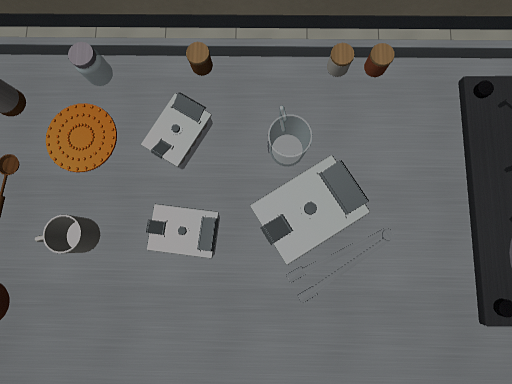

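View pics/scene0.png

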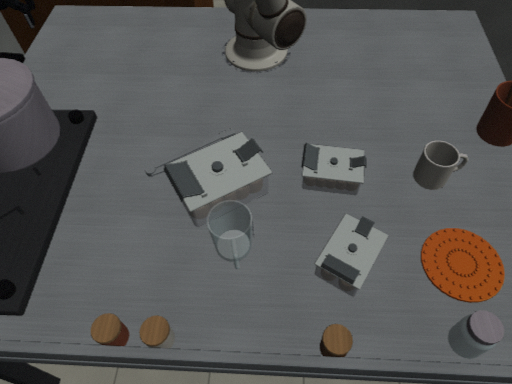

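The top view shows the largest box with its vent at about (310,208), wide clip at (345,187), narrow clip at (276,229), the jug at (288,140) and the tongs at (340,265). In the scene view its vent is at about (217,166). The two smaller boxes are decoys.

```bash
cat > h.py <<'E'
import numpy as np,cv2
from bench import *
from scipy.spatial.transform import Rotation as R
def ray(n,u):
    c=get_calibration(n);v=np.linalg.inv(c["intrinsics"])@[u[0],u[1],1]
    return np.array(c["xyz"]),R.from_quat(c["attitude"]).as_matrix()@v
def plane(n,u,z):
    o,d=ray(n,u);return o+d*(z-o[2])/d[2]
E
python3 - <<'E'
from h import *
V={}
for n,c,w in(("top",(310,208),75),("scene",(217,166),65)):
    p=np.load(n+"0.npz")["p"];g=p.astype(int)
    x0,y0=c[0]-w,c[1]-w
    roi=g[y0:y0+2*w,x0:x0+2*w].astype(np.uint8);gray=roi.mean(2)
    # vent: dark blob near centre
    print(n,"lid",gray[w-15,w],"vent",gray[w,w])
    t=(gray[w,w]+np.percentile(gray,95))/2
    k,l,s,ce=cv2.connectedComponentsWithStats((gray<t).astype(np.uint8));i=l[w,w]
    V[n]=ce[i]+[x0,y0];print(" vent",V[n],s[i])
    m=(gray>np.percentile(gray,95)-40).astype(np.uint8)
    k,l,s,ce=cv2.connectedComponentsWithStats(m);i=1+s[1:,4].argmax()
    cn=max(cv2.findContours((l==i).astype(np.uint8),0,1)[0],key=cv2.contourArea).reshape(-1,2)+[x0,y0]
    P=np.array([plane(n,u,88)[:2] for u in cn],np.float32)
    r=cv2.minAreaRect(P);print(" rect",r);print(" vent@99.5",plane(n,V[n],99.5))
    big=cv2.resize(p[y0:y0+2*w,x0:x0+2*w,::-1],(500,500),interpolation=2)
    cv2.polylines(big,[((cv2.convexHull(cn.astype(np.int32)).reshape(-1,2)-[x0,y0]+.5)*500/(2*w)).astype(int)],1,(0,0,255))
    cv2.imwrite(f"pics/{n}c.png",big)
a,b=[ray(n,V[n]) for n in("top","scene")]
t=np.linalg.lstsq(np.c_[a[1],-b[1]],b[0]-a[0],rcond=None)[0]
print(a[0]+a[1]*t[0],b[0]+b[1]*t[1])
print("clips@~108",plane("top",(344,187),106),plane("top",(276,229),106))
for u in((303,120),(313,135),(288,140)):print("jug",u,plane("top",u,115))
E
```

```text
top lid 156.0 vent 80.66666666666667
 vent [309.90909091 207.97727273] [ 69  69  13  13 132]
 rect ((545.144287109375, -52.408592224121094), (142.12078857421875, 201.26580810546875), 32.90591812133789)
 vent@99.5 [544.63743188 -53.01024899  99.5       ]
scene lid 142.66666666666666 vent 67.66666666666667
 vent [216.89719626 166.28971963] [ 59  60  12  12 107]
 rect ((535.7898559570312, -33.36053466796875), (144.04156494140625, 243.96377563476562), 32.913658142089844)
 vent@99.5 [550.67107617 -51.18559026  99.5       ]
[545.36582917 -53.81807625  92.6831081 ] [545.25608616 -52.54293076  92.52027234]
clips@~108 [ 587.71178704 -121.16372723  106.        ] [500.69437436  15.36865118 106.        ]
jug (303, 120) [724.92960629 -37.49858857 115.        ]
jug (313, 135) [693.14334827 -57.92126375 115.        ]
jug (288, 140) [681.91477868  -6.88450972 115.        ]
```

View pics/topc.png

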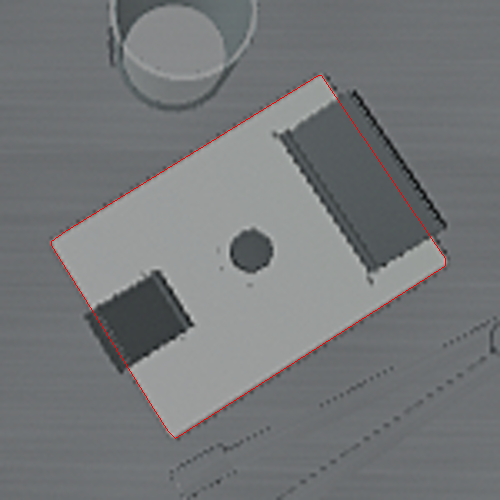

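Box centre is about (545.3, -53), with its +x axis at -57.1°. The pads follow: wide about (596, -131), narrow about (494, 26). I'll close the fingers and fly to the wide pad, keeping clear of the pot.

```bash
python3 -m creep '{"translation":[[0,4,4],[0,10,4],[0,16,4],[3,21,4],[7,26,4],[11,31,3],[16,35,2],[21,38,0]],"delta_rot":[[0,0,0],[0,0,0],[0,0,0],[0,0,0],[0,0,0],[0,0,0],[0,0,0],[0,0,0]],"hand":[0,0,0,0,0,0,0,0]}'
```

```text
clock: 1.1
position: [478.6, -183.8, 210.5]
ee_rot: [-0.223, 0.975, -0.0, 0.001]
contact_force: [-0.2, -1.2, 0.6]
gripper_width: 0.3
grasp_force: 0.0
```

```bash
python3 -m creep '{"translation":[[4,2,0],[8,4,0],[11.3,5.3,-2],[11.3,5.3,-5],[11.3,5.3,-8],[11.3,5.3,-8],[11.3,5.3,-8]],"delta_rot":[[0,0,0],[0,0,0],[0,0,0],[0,0,0],[0,0,0],[0,0,0],[0,0,0]],"hand":[0,0,0,0,0,0,0]}'
python3 - <<'E'
from h import *
for n in("top","scene"):
    p,d=get_image(n);cv2.imwrite(f"pics/{n}1.png",p[:,:,::-1])
a=cv2.imread("pics/top1.png")[110:290,220:420];b=cv2.imread("pics/scene1.png")[90:270,130:330]
cv2.imwrite("pics/m1.png",cv2.resize(np.hstack([a,b]),(800,360),interpolation=2))
E
```

```text
clock: 1.98
position: [590.8, -132.8, 131.0]
ee_rot: [-0.223, 0.975, -0.0, 0.001]
contact_force: [-0.6, 0.7, 0.0]
gripper_width: -0.1
grasp_force: 0.0
```

View pics/m1.png

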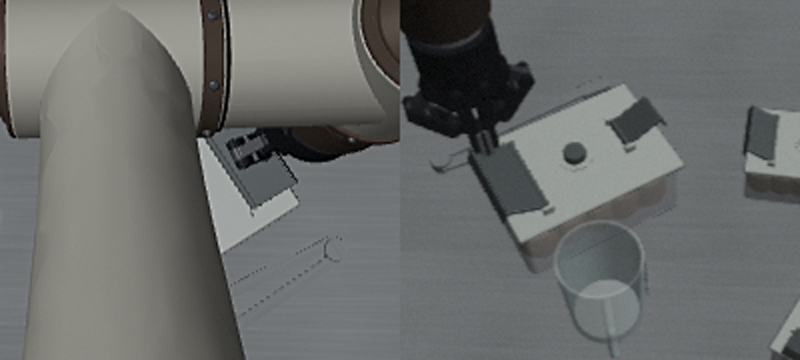

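The fingertips hang above the wide clip (left crop about (250,150), right crop about (487,145)), and the box hasn't moved. I'll check the position numerically before pressing.

```bash
python3 - <<'E'
from h import *
s=read_state();print(s["clock"],s["position"],s["contact_force"])
def proj(n,P):
    c=get_calibration(n);q=c["intrinsics"]@R.from_quat(c["attitude"]).as_matrix().T@(np.array(P)-c["xyz"]);return q[:2]/q[2]
for P in((591,-132,131),(594,-129,108),(496,24,108)):
  print(P,[proj(n,P).round(1) for n in("top","scene")])
E
```

```text
2.075 [ 591.11693893 -132.75962204  131.66515592] [ 0.32526474 -0.10309879 -0.11592268]
(591, -132, 131) [array([352.2, 183.4]), array([175.3, 171. ])]
(594, -129, 108) [array([348.1, 183.8]), array([178.4, 178.6])]
(496, 24, 108) [array([271.7, 231.2]), array([251.9, 146.1])]
```

```bash
python3 -m creep '{"translation":[[0.3,0.1,-0.8],[0.3,0.1,-1.5],[0.3,0.1,-1.8],[0.3,0.1,-2.1],[0.3,0.1,-2.4],[0.3,0.1,-2.7],[0.3,0.1,-3.0],[0.3,0.1,-3.0]],"delta_rot":[[0,0,0],[0,0,0],[0,0,0],[0,0,0],[0,0,0],[0,0,0],[0,0,0],[0,0,0]],"hand":[0,0,0,0,0,0,0,0]}'
```

```text
clock: 3.08
position: [592.9, -131.6, 99.6]
ee_rot: [-0.222, 0.975, 0.0, -0.0]
contact_force: [-0.0, -0.1, 0.5]
gripper_width: -0.2
grasp_force: 0.0
```

```bash
python3 -m creep '{"translation":[[0,0,-0.2],[0,0,-0.4],[0,0,-0.6],[0,0,-0.6]],"delta_rot":[[0,0,0],[0,0,0],[0,0,0],[0,0,0]],"hand":[0,0,0,0]}'
python3 - <<'E'
from h import *
for n in("scene",):
    p,d=get_image(n);cv2.imwrite(f"pics/{n}2.png",p[:,:,::-1])
b=p[90:240,130:330,::-1]
cv2.imwrite("pics/m2.png",cv2.resize(b,(800,600),interpolation=2))
E
```

```text
clock: 3.58
position: [593.0, -131.6, 93.7]
ee_rot: [-0.223, 0.975, 0.0, -0.0]
contact_force: [0.2, -0.2, 0.2]
gripper_width: -0.3
grasp_force: 0.0
```

View pics/m2.png

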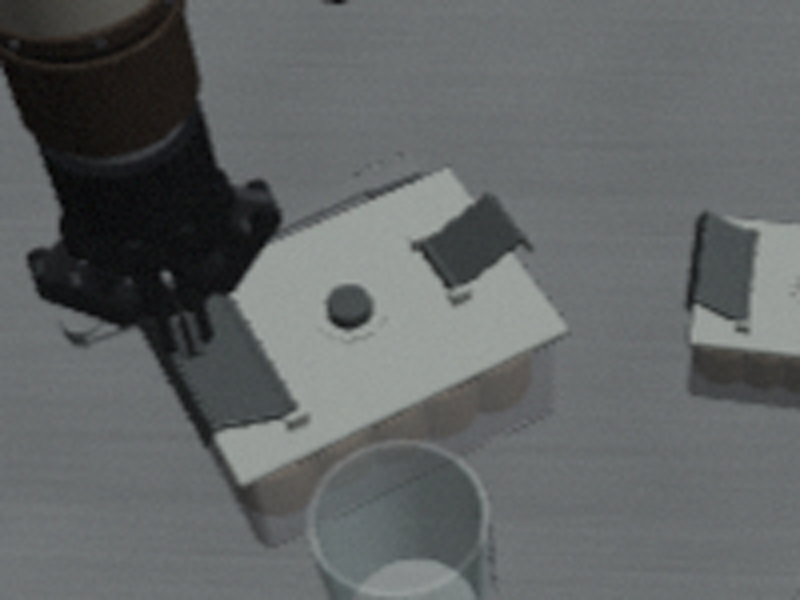

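The tip (crop about (190,350)) sits over the wide clip near its pad, but the force is still about zero, so it is probably not in contact yet. I'll keep descending gently, using force as the guide.

```bash
python3 -m creep '{"translation":[[0,0,-0.2],[0,0,-0.4],[0,0,-0.4]],"delta_rot":[[0,0,0],[0,0,0],[0,0,0]],"hand":[0,0,0]}'
```

```text
clock: 4.0
position: [593.2, -131.7, 89.9]
ee_rot: [-0.223, 0.975, -0.0, 0.0]
contact_force: [-0.6, 0.3, 0.7]
gripper_width: -0.1
grasp_force: 0.2
```

```bash
python3 - <<'E'
from h import *
s=read_state();print(s["position"],s["contact_force"],s["wrist_torque"],s["joint_efforts"])
p,d=get_image("scene");t,dt=get_image("top")
cv2.imwrite("pics/m3.png",np.hstack([cv2.resize(p[120:220,140:240,::-1],(400,400),interpolation=0),cv2.resize(t[140:240,300:400,::-1],(400,400),interpolation=0)]))
E
```

```text
[ 593.19144288 -131.65266643   89.93428334] [-0.59539519  0.28492584  0.69994814] [-0.00327553  0.05128939 -0.03745119] [-5.27042852e-03 -3.97409570e+01  1.59308714e+01  3.52704808e+00
  3.11432127e-02  4.49251900e-05]
```

View pics/m3.png

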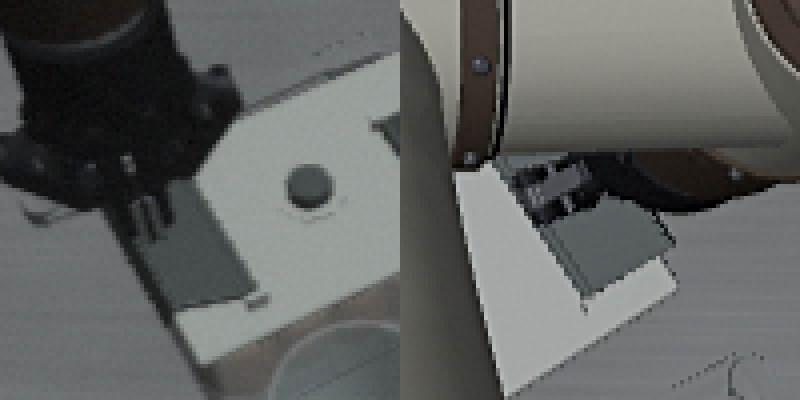

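Top crop: the fingers appear at about px (340,187), left of where the reported TCP should project. In the scene they're at about (177,180). I'll check with depth.

```bash
cat >> h.py <<'E'
def cloud(n,d):
    c=get_calibration(n);v,u=np.indices(d.shape)
    P=np.linalg.inv(c["intrinsics"])@np.stack([u.ravel(),v.ravel(),np.ones(u.size)])
    P=(P*d.ravel()).T@R.from_quat(c["attitude"]).as_matrix().T+c["xyz"]
    P[d.ravel()<=0]=np.nan
    return P.reshape(*d.shape,3)
E
python3 - <<'E'
from h import *
np.set_printoptions(precision=0,suppress=True,linewidth=200)
C0=cloud("top",np.load("top0.npz")["d"]);S0=cloud("scene",np.load("scene0.npz")["d"])
print("table",np.nanmedian(C0[320:350,200:300,2]),np.nanmedian(S0[40:70,300:400,2]))
print("lid",np.nanmedian(C0[190:200,295:305],axis=(0,1)),"vent",np.nanmedian(C0[205:212,307:313],axis=(0,1)),np.nanmedian(S0[163:170,214:220],axis=(0,1)))
p,d=get_image("top");T=cloud("top",d);q,e=get_image("scene");S=cloud("scene",e)
for v in range(178,202,3):print(v,*[T[v,u] for u in range(328,364,4)])
print()
for v in range(160,192,3):print(v,*[S[v,u] for u in range(168,190,3)])
print("vent now",np.nanmedian(S[163:170,214:220],axis=(0,1)))
E
```

```text
table -0.17504590329326675 -0.0919115407884874
lid [574. -33.  88.] vent [545. -52.  99.] [549. -52.  99.]
178 [548. -38. 408.] [607. -98. 101.] [ 607. -106.  103.] [ 606. -113.  108.] [582. -95. 231.] [579. -98. 249.] [ 575. -100.  268.] [ 574. -103.  278.] [ 567. -101.  312.]
181 [601. -91.  96.] [601. -98.  99.] [583. -87. 200.] [586. -98. 184.] [579. -97. 221.] [575. -99. 241.] [ 572. -101.  260.] [ 569. -104.  275.] [ 568. -108.  285.]
184 [576. -72. 204.] [576. -79. 206.] [577. -87. 199.] [575. -91. 214.] [575. -98. 217.] [ 572. -101.  234.] [ 569. -104.  250.] [ 567. -107.  264.] [ 564. -109.  280.]
187 [589. -91.  94.] [571. -79. 206.] [571. -86. 208.] [570. -91. 214.] [569. -97. 218.] [ 568. -102.  227.] [ 578. -124.  164.] [ 563. -109.  255.] [ 561. -112.  267.]
190 [584. -92.  86.] [565. -79. 206.] [565. -86. 208.] [567. -95. 198.] [ 569. -104.  185.] [ 571. -114.  174.] [ 581. -137.  108.] [ 581. -144.  112.] [ 559. -116.  251.]
193 [577. -91.  91.] [561. -80. 200.] [560. -86. 206.] [561. -94. 201.] [ 576. -122.  100.] [ 576. -130.  103.] [ 576. -137.  106.] [ 576. -145. 
[... 1516 characters left out ...]
 585. -109.   99.]
181 [ 526. -186.    3.] [ 596. -146.  101.] [ 604. -136.  112.] [ 604. -129.  113.] [ 601. -124.  109.] [ 599. -118.  107.] [ 596. -113.  102.] [ 594. -107.  100.]
184 [ 532. -186.   -2.] [ 532. -178.   -1.] [ 607. -137.  105.] [ 612. -128.  113.] [ 610. -122.  111.] [ 608. -117.  108.] [ 606. -111.  105.] [ 605. -105.  104.]
187 [ 543. -183.    1.] [ 541. -177.   -2.] [ 612. -137.  101.] [ 617. -128.  110.] [ 617. -121.  110.] [ 616. -115.  108.] [ 615. -109.  107.] [ 612. -104.  104.]
190 [ 550. -182.   -1.] [ 552. -174.    1.] [ 549. -168.   -3.] [ 623. -127.  107.] [ 626. -119.  112.] [ 626. -113.  112.] [ 624. -108.  109.] [ 621. -102.  106.]
vent now [549. -52.  99.]
```

Depth puts the finger end at about (598,-129,~110), roughly on the raised clip (about 110 there). So the real tip is some 15–20 mm higher than reported and still only about to touch. I'll keep descending on force.

```bash
python3 -m creep '{"translation":[[0,0,-0.3],[0,0,-0.6],[0,0,-0.8]],"delta_rot":[[0,0,0],[0,0,0],[0,0,0]],"hand":[0,0,0]}'
```

```text
clock: 4.58
position: [593.9, -131.8, 82.3]
ee_rot: [-0.223, 0.975, -0.0, 0.001]
contact_force: [-0.2, -1.7, 4.2]
gripper_width: -0.0
grasp_force: 1.7
```

Contact: 4.2 N.

```bash
python3 -m creep '{"translation":[[0,0,-0.2],[0,0,-0.4],[0,0,-0.6],[0,0,-0.8]],"delta_rot":[[0,0,0],[0,0,0],[0,0,0],[0,0,0]],"hand":[0,0,0,0]}'
```

```text
clock: 5.08
position: [593.5, -131.7, 73.9]
ee_rot: [-0.223, 0.975, -0.0, 0.0]
contact_force: [1.0, -1.7, 3.9]
gripper_width: -0.1
grasp_force: 1.9
```

```bash
python3 -m creep '{"translation":[[0,0,-0.2],[0,0,-0.4],[0,0,-0.6]],"delta_rot":[[0,0,0],[0,0,0],[0,0,0]],"hand":[0,0,0]}'; python3 - <<'E'
from h import *
np.set_printoptions(precision=0,suppress=True,linewidth=200)
q,e=get_image("scene");S=cloud("scene",e)
for v in range(175,200,3):print(v,*[S[v,u] for u in range(174,206,4)])
E
```

```text
clock: 5.45
position: [593.8, -131.8, 71.4]
ee_rot: [-0.223, 0.975, -0.001, 0.001]
contact_force: [-6.0, 2.3, 25.4]
gripper_width: 0.3
grasp_force: 12.7
175 [ 607. -131.  138.] [ 602. -124.  132.] [ 594. -119.  122.] [ 575. -117.   97.] [ 574. -109.   95.] [ 574. -100.   96.] [565. -94.  84.] [567. -84.  87.]
178 [ 602. -135.  121.] [ 602. -126.  122.] [ 596. -120.  113.] [ 583. -116.   95.] [ 582. -108.   95.] [581. -99.  94.] [577. -92.  89.] [576. -83.  89.]
181 [ 605. -135.  114.] [ 602. -128.  111.] [ 600. -120.  108.] [ 589. -116.   93.] [ 591. -106.   96.] [589. -98.  95.] [590. -89.  95.] [582. -82.  86.]
184 [ 604. -138.  102.] [ 606. -128.  105.] [ 601. -122.   98.] [ 597. -115.   93.] [ 597. -106.   94.] [597. -97.  94.] [596. -88.  93.] [593. -80.  89.]
187 [nan nan nan] [ 605. -131.   92.] [ 606. -122.   93.] [ 606. -113.   95.] [ 606. -104.   95.] [605. -96.  94.] [608. -86.  99.] [600. -79.  88.]
190 [ 550. -167.   -1.] [ 613. -130.   92.] [ 614. -120.   94.] [ 615. -111.   96.] [ 613. -103.   94.] [613. -94.  94.] [614. -85.  95.] [614. -76.  97.]
193 [ 558. -166.   -2.] [ 622. -128.   94.] [ 621. -119.   94.] [ 622. -110.   95.] [ 622. -101.   96.] [622. -93.  96.] [621. -84.  96.] [621. -76.  96.]
196 [ 567. -164.   -1.] [ 568. -154.    0.] [ 630. -118.   94.] [ 629. -109.   94.] [ 629. -101.   94.] [629. -92.  94.] [626. -84.  91.] [626. -75.  92.]
199 [ 577. -162.    1.] [ 576. -153.   -0.] [ 637. -117.   94.] [ 637. -108.   94.] [637. -99.  94.] [632. -93.  88.] [632. -84.  88.] [631. -76.  87.]
```

Wide clip is flat (face at 94–95 mm, stop felt at 25 N). Real tip is about 23 mm above reported z. On to the narrow clip.

```bash
python3 -m creep '{"translation":[[0,0,3],[0,0,6],[-3,4.8,6],[-6.2,10,6],[-9.6,15.5,6],[-9.6,15.5,6],[-9.6,15.5,4],[-9.6,15.5,2.8]],"delta_rot":[[0,0,0],[0,0,0],[0,0,0],[0,0,0],[0,0,0],[0,0,0],[0,0,0],[0,0,0]],"hand":[0,0,0,0,0,0,0,0]}'; python3 - <<'E'
from h import *
np.set_printoptions(precision=0,suppress=True,linewidth=200)
s=read_state();print(s["position"],s["contact_force"])
q,e=get_image("scene");S=cloud("scene",e);np.savez("s4.npz",q=q,e=e)
print("vent",np.nanmedian(S[163:170,214:220],axis=(0,1)),"wide",np.nanmedian(S[176:184,180:188],axis=(0,1)))
cv2.imwrite("pics/m4.png",cv2.resize(q[90:240,130:330,::-1],(800,600),interpolation=2))
E
```

```text
clock: 6.5
position: [495.6, 22.9, 94.1]
ee_rot: [-0.222, 0.975, 0.0, -0.002]
contact_force: [0.9, -0.3, -0.6]
gripper_width: -0.0
grasp_force: 0.0
[496.  23.  94.] [ 1. -0. -1.]
vent [549. -52.  99.] wide [ 586. -121.   95.]
```

View pics/m4.png

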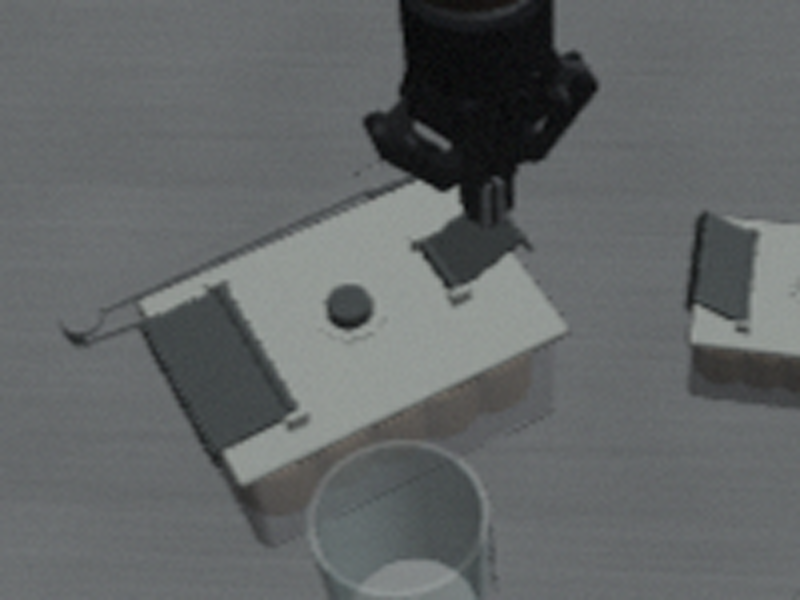

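The wide clip lies flat, the box hasn't moved (vent still at crop (350,305)), and the fingertip (490,220) hangs just above the narrow clip.

```bash
python3 -m creep '{"translation":[[0,0.1,-0.4],[0,0.1,-0.7],[0,0.1,-1.0],[0,0.1,-1.3],[0,0.1,-1.6],[0,0.1,-1.9],[0,0.1,-2.1]],"delta_rot":[[0,0,0],[0,0,0],[0,0,0],[0,0,0],[0,0,0],[0,0,0],[0,0,0]],"hand":[0,0,0,0,0,0,0]}'
```

```text
clock: 7.42
position: [497.4, 24.7, 74.8]
ee_rot: [-0.223, 0.975, 0.0, 0.0]
contact_force: [-0.5, 2.5, 3.4]
gripper_width: -0.2
grasp_force: 1.9
```

```bash
python3 -m creep '{"translation":[[0,0,-0.2],[0,0,-0.4],[0,0,-0.6],[0,0,-0.8]],"delta_rot":[[0,0,0],[0,0,0],[0,0,0],[0,0,0]],"hand":[0,0,0,0]}'
```

```text
clock: 7.92
position: [497.6, 24.7, 70.9]
ee_rot: [-0.224, 0.975, -0.001, 0.001]
contact_force: [-13.0, 6.9, 39.2]
gripper_width: -0.1
grasp_force: 19.9
```

```bash
python3 -m creep '{"translation":[[0,0,2],[0,0,5],[2.3,-3.8,5],[4.8,-7.7,5],[4.8,-7.7,5],[4.8,-7.7,5]],"delta_rot":[[0,0,0],[0,0,0],[0,0,0],[0,0,0],[0,0,0],[0,0,0]],"hand":[0,0,0,0,0,0]}'; python3 - <<'E'
from h import *
np.set_printoptions(precision=1,suppress=True,linewidth=200)
s=read_state();print(s["position"],s["contact_force"])
q,e=get_image("scene");S=cloud("scene",e)
for u in(244,248,252,256):print(*[S[v,u] for v in range(142,160,3)])
print("wide",np.nanmedian(S[176:184,180:188],axis=(0,1)))
cv2.imwrite("pics/m5.png",cv2.resize(q[90:240,130:330,::-1],(800,600),interpolation=2))
E
```

```text
clock: 8.68
position: [543.9, -53.0, 115.8]
ee_rot: [-0.222, 0.975, 0.0, -0.001]
contact_force: [0.1, 0.3, 0.7]
gripper_width: 0.1
grasp_force: 0.0
[543.9 -53.  115.8] [0.1 0.3 0.7]
[464.8   2.3  85.8] [474.    3.   85.7] [490.6   4.7  94.2] [497.9   5.1  92.2] [510.1   6.2  96. ] [519.1   6.9  96.2]
[466.3  12.1  88. ] [481.1  13.3  94.2] [488.3  13.7  92. ] [497.6  14.4  92.2] [508.2  15.2  94.1] [516.4  15.8  93.4]
[388.   13.4  -0.6] [479.1  22.5  92.4] [489.5  23.2  93.7] [499.4  23.9  94.7] [508.5  24.5  94.9] [516.6  25.   94. ]
[387.4  24.   -0.9] [478.6  31.8  92.2] [489.8  32.6  94.5] [498.1  33.   93.6] [508.8  33.7  95.7] [512.9  33.8  89.8]
wide [ 585.8 -121.5   94.6]
```

View pics/m5.png

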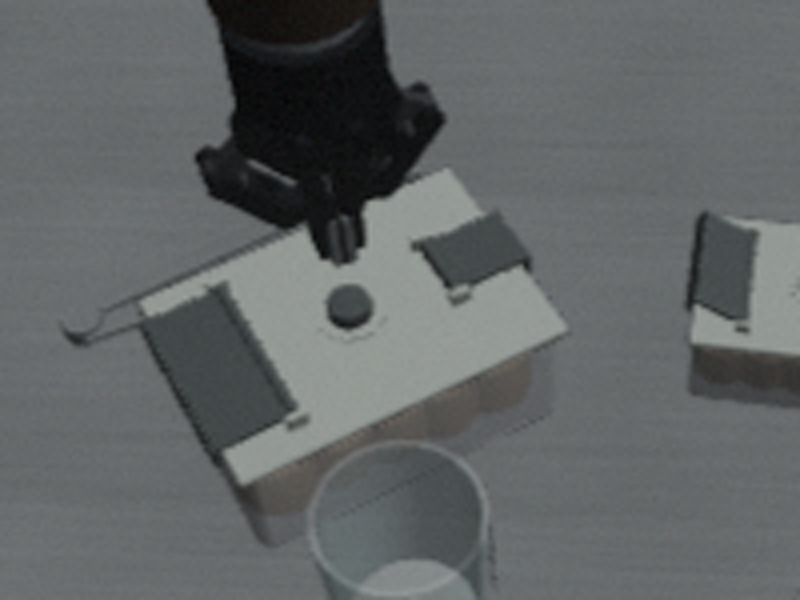

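Both clips are flat, the box is in place, and the fingertip (340,255) is above the vent (350,305). Next is pressing the vent.

```bash
python3 -m creep '{"translation":[[0.1,0,-1.5],[0.1,0,-3],[0.1,0,-3.5],[0.1,0,-3.8],[0.1,0,-4.1],[0.1,0,-4.4],[0.1,0,-4.4]],"delta_rot":[[0,0,0],[0,0,0],[0,0,0],[0,0,0],[0,0,0],[0,0,0],[0,0,0]],"hand":[0,0,0,0,0,0,0]}'
```

```text
clock: 9.6
position: [546.4, -52.5, 73.2]
ee_rot: [-0.223, 0.975, -0.0, 0.0]
contact_force: [-0.9, 0.9, 2.4]
gripper_width: 0.3
grasp_force: 1.0
```

```bash
python3 -m creep '{"translation":[[0,0,-0.2],[0,0,-0.4],[0,0,-0.6],[0,0,-0.8],[0,0,-0.8]],"delta_rot":[[0,0,0],[0,0,0],[0,0,0],[0,0,0],[0,0,0]],"hand":[0,0,0,0,0]}'
```

```text
clock: 10.22
position: [546.5, -52.6, 68.8]
ee_rot: [-0.223, 0.975, -0.001, 0.001]
contact_force: [-9.5, 3.6, 25.5]
gripper_width: -0.2
grasp_force: 12.4
```

Stop felt at the expected depth. Retracting straight up, then checking.

```bash
python3 -m creep '{"translation":[[0,0,2],[0,0,6],[0,0,12],[-4,-3,15],[-8,-7,16],[-12,-12,16],[-12,-16,16],[-12,-16,16]],"delta_rot":[[0,0,0],[0,0,0],[0,0,0],[0,0,0],[0,0,0],[0,0,0],[0,0,0],[0,0,0]],"hand":[0,0,0,0,0,0,0,0]}'; python3 - <<'E'
from h import *
np.set_printoptions(precision=1,suppress=True,linewidth=200)
s=read_state();print(s["clock"],s["position"],s["contact_force"])
q,e=get_image("scene");S=cloud("scene",e);m=lambda a,b,c,d:np.nanmedian(S[a:b,c:d],axis=(0,1))
print("vent",m(166,170,215,220),"wide tip",m(184,190,180,186),"narrow",m(148,154,247,253))
cv2.imwrite("pics/m6.png",cv2.resize(q[90:240,130:330,::-1],(800,600),interpolation=2))
E
```

```text
clock: 11.22
position: [425.3, -214.6, 224.3]
ee_rot: [-0.22, 0.975, 0.0, -0.0]
contact_force: [-0.1, 0.1, 0.4]
gripper_width: 0.1
grasp_force: 0.0
11.225 [ 425.3 -214.6  224.3] [-0.1  0.1  0.4]
vent [548.5 -52.4  91.9] wide tip [ 604.3 -121.1   94. ] narrow [497.7  18.1  94.4]
```

View pics/m6.png

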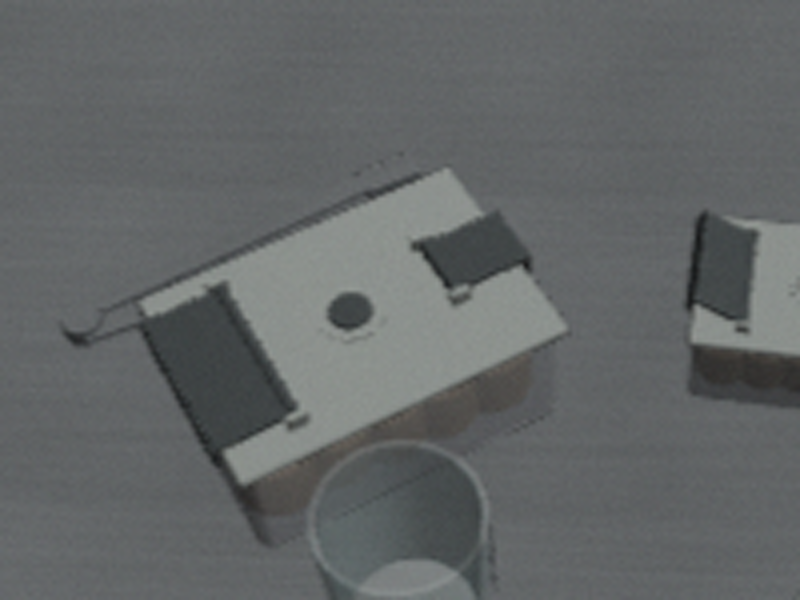

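Both clips are flat, the vent top is at 92 mm (home), the box, jug and tongs haven't moved, and the hand is clear.

```bash
python3 -c "from bench import *;print(job_done())"
```

```text
the job is handed in; nothing more can be done
None
```

The large box is closed and the job handed in at about 11 s: I pressed the wide clip flat, then the narrow clip, then pushed the vent plug home, with the box, jug and tongs unmoved in the final camera view and the hand clear.

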